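# Take the drilled plate out of the leaf jig for inspection

### The arm

A 6-joint arm with a two-finger parallel gripper is mounted at the origin on the work surface; the furniture and walls round the work are solid. World frame = base frame: x ahead of the robot, y to its left, z up, the work surface at z = 0. Lengths are in m, angles in degrees, forces in N, time in s.
With the tool pointing down it reaches from about 0.375 to 0.9 m from the base axis. Payload 3.1 kg.
Tool frame: the origin (TCP) lies on the centre line of the jaws, within the pads' length; the fingertips stand 8 mm ahead of it and the grasp point (between the pads) lies 11 mm behind it; z points along the fingers, y is the direction in which the jaws open and shut (so a half turn about z gives the same grasp; the last joint's range is limited). The gripper opens to 87 mm and grips with 3 to 60 N. Pads are 19 mm wide; open, the fingers measure 117 mm over their backs; the gripper's body (75 mm by 190 mm) begins 51 mm behind the grasp point.
Start: joints at [-77.493, 30.224, 82.088, -0, 67.689, -10.227], TCP at [0.242, -0.576, 0.231] pointing down, gripper open.
Joint ranges: [-176.69, 176.69], [-43.24, 126.21], [12.49, 139.97], [-82, 262], [0, 151.66], [-163.58, 163.58]. Speed limits (degrees/s): [159.86, 159.86, 180, 180, 180, 180].

### API

Orientations are given as a 3x3 rotation matrix whose columns are the frame's x, y, z axes.
In Python, from rig import * gives the robot as it stands. The module is installed in compiled form; this text tells all that it offers.
- The arm moves only by the tool arm_command, never from a script. Its argument "commands" is a list of rows, each an object with "translation": the shift along the tool's x, y, z scaled (see below), a list of three; "dr": the turn, a rotation vector about the tool's x, y, z scaled (see below), a list of three; "jaw": the closure, from 0 (fully open) to 1 (shut). In form: [{"translation": [x, y, z], "dr": [ax, ay, az], "jaw": jaw}, ...]. A call has 1 to 12 rows; each row shifts and turns the commanded pose from where the row before left it, along the tool's axes as they then stand; what a row does not reach is not made up. The controller multiplies each number of a shift by 25 mm and each number of a turn by 6 degrees. A row lasts 1/12 s, in which the tool goes at most 41.7 mm and 7.16 degrees, less where a joint would pass 70% of its speed; a pose out of reach is approached as far as the arm can. A call with a number of a shift or a turn outside -1 to 1 is refused whole. A call with a gripper value outside its range is refused whole. The fingers move at their own pace and stop on an object; the grip force is fixed at half the most. Time passes only in rows, so rows that do not move let the fingers close. It gives the time, the measured TCP pose, the force and the opening at its end, in the units of the state.
- read_state(): the state, without advancing time (a new reading comes with each control period).
- capture(name): name is "scene" or "top" or "wrist"; returns (picture, depth): 400x640x3 uint8, red, green, blue; 400x640 float32, m along the optical axis (not along the pixel's ray), 0 where there is no reading.
- camera_model(name): a dict with "intrinsics" (3x3 intrinsics, pixels), "pose" (4x4, takes a point from camera to world coordinates); the wrist camera has in their place "mount" (4x4, takes a point from camera to tool coordinates, whose origin is the TCP and whose axes are the flange's). Camera axes: x right, y down, z forward; pixel columns grow to the right and rows downward; lengths in m; the calibration is good to about 2 mm. A picture is of the moment at which its call begins: read the wrist's pose just before it. camera_model takes no time and is no camera call.
- hand_in(): hands the job in, once; it reports no verdict.
The state is a dict: "time_s": time; "joint_positions": joint angles; "qvel": joint speeds; "tau": joint torques, N m; "position": TCP position; "tcp_rot": TCP orientation; "force": force on the tool from outside, world axes, zero at the start; "moment": the same for the moment, N m; "opening": opening from 0.0 (shut) to 1.0 (fully open).
Only numpy, scipy, OpenCV 4.12 (cv2) and the standard library are available. Lean on these libraries where they do the work, as an engineer would, in place of code of your own. Each camera call takes 0.05 s, during which the arm holds its last target.

### The job

The brass plate in the leaf jig has been drilled and is due for inspection. First pull the red-handled locating pin up out of the jig and drop it point-down, fully home, into the empty hole of the wooden pin block; then swing the leaf by its black ball knob right over until it rests open by itself, draw the plate up out of its nest and hold it up, level, at least 20 cm above the bench, and finish while still holding it there. Leave the blue-handled spare pin in its hole and do not disturb the tape measure or the brush.

Things in the scene. Friction and masses are not known exactly. Their poses are not given: they have to be found in the camera images.
- jig: Leaf jig bolted down: grey base 92 (x) x 160 (y) x 14 mm, origin under its centre on the bench. An aluminium leaf 62 x 126 x 12 mm, hinged at the +y end, knob at the -y end, covers the nest; shut, its top is 60 mm above the bench. 6 mm dowels (tops 44 mm above the bench) stand 1.5 mm off the plate: two at each end, and on its long sides 26 mm either way of the middle; fingers have room between.
- leaf_hinge (a point): Middle of the leaf's hinge axis, 62 mm from the jig's origin towards its +y, 54 mm above the bench. Axes as the jig's; the hinge axis is x.
- leaf (a joint): Leaf angle in rad: 0 shut, grows as the knob end is lifted and swung over towards the jig's +y; stop at 1.9. The hinge is light: let go below about 1.4 the leaf falls shut, past about 1.6 it falls on to the open stop and stays. Open, it stands up behind the hinge, clear of the nest. Leaf 0.28 kg.
- leaf_knob (a point): Centre of the black ball knob (24 mm ball, 10 mm stem) on the leaf, 28 mm above its top face; shut: jig x = 0, y = -58 mm, 88 mm above the bench. Moves on an arc of radius 125 mm about the hinge axis. Pinched lightly (20 to 30 N) along the jig's x, the ball turns between the fingers as the leaf swings, so the gripper can stay upright; a hard grip binds.
- pin_handle (a point): Centre of the red handle of the loose locating pin (60 g): handle 18 mm across, 36 mm tall; under it a 10 mm shank, 44 mm long, tapered at the tip; z up along the pin. At the start it stands at jig x = 0, y = +14 mm in loose holes (12.5 to 13 mm) through leaf, plate and post, the handle resting on the leaf; raised 45 mm it is free. The leaf must not be lifted until the pin is parked.
- pin: The same pin; origin at the tip of its point, 62 mm below the middle of the handle.
- park_hole (a point): Mouth of the empty hole of the pin block, centre of the hole at the block's top face: 13 mm diameter with a small bevel, 47 mm deep, upright; when the pin is home its handle rests on the block, the middle of the handle 18 mm above this point.
- pin_block: Fixed wooden block 40 (x) x 90 (y) x 52 mm, origin at the centre of its underside on the bench. Two holes on its long middle line: the empty one at y = +23 mm, the other, at y = -23 mm, holds the spare pin.
- spare_pin_handle (a point): Centre of the blue handle of the spare pin, of the same size as the red one, standing home in the other hole of the block, so its top is 88 mm above the bench. To be left alone.
- plate_center (a point): Centre of the loose brass plate, 44 (x) x 70 (y) x 12 mm, 0.25 kg, with two 12.5 mm holes on its long middle line, 14 mm and 18 mm from the middle. In the nest its axes are those of the jig and this point is 40 mm above the bench. Grip it across its 44 mm width; z points up.
- plate: The same plate; origin at the centre of its underside.
- tape_measure: Yellow tape measure 64 x 69 x 32 mm on the bench, to be left alone.
- chip_brush: Flat chip brush 40 x 198 x 12 mm lying on the bench, to be left alone.

How it is judged:
By the outcome, as a careful person would: the job done as asked, in the order asked, and still so for the second after the job is handed in, while the arm keeps its last pose, push and grip.
It also fails if it takes over 61 s, if anything falls off the work surface, if the arm or the gripper's body presses on something with over 40 N, if the wrist force passes 120 N, or if a joint passes its speed limit or range.

## Working session

There is one attempt and no reset: what is moved stays moved. The work goes in short steps, Python scripts to look and compute and a tool call to move; the robot and the scene stay as the last step left them, time stands still between calls to the robot, and variables do not carry over. Pictures are saved under pics/ and viewed, and the job is handed in when it is done.

Besides the shell and the picture viewer there is one more tool, called after "Request:" in YAML: its name, and indented under it one key for each argument. arm_command: Moves the arm, as the interface text tells. Its arguments: {"type":"object","properties":{"commands":{"type":"array"}},"required":["commands"]}

```bash
mkdir -p pics
cat > h.py <<'E'
from rig import *
import numpy as np, cv2
def snap(n,f):
    s=read_state(); p,d=capture(n); np.savez('pics/'+f,p=p,d=d,pos=s['position'],R=s['tcp_rot'])
    cv2.imwrite(f'pics/{f}.png',p[:,:,::-1]); return p,d,s
def T(n,pos=None,R=None):
    m=camera_model(n)
    if n!='wrist': return m['intrinsics'],np.array(m['pose'])
    W=np.eye(4);W[:3,:3]=R;W[:3,3]=pos
    return m['intrinsics'],W@np.array(m['mount'])
def load(n,f):
    z=np.load(f'pics/{f}.npz'); K,P=T(n,z['pos'],z['R']); return z['p'],z['d'],np.array(K),P
def px2w(K,P,u,v,d):
    c=np.array([(u-K[0,2])/K[0,0]*d,(v-K[1,2])/K[1,1]*d,d,1]); return (P@c)[:3]
def ray_z(K,P,u,v,z):
    r=P[:3,:3]@np.array([(u-K[0,2])/K[0,0],(v-K[1,2])/K[1,1],1]); return P[:3,3]+r*(z-P[2,3])/r[2]
def cloud(d,K,P):
    v,u=np.mgrid[:d.shape[0],:d.shape[1]]
    c=np.stack([(u-K[0,2])/K[0,0]*d,(v-K[1,2])/K[1,1]*d,d],-1)
    return c@P[:3,:3].T+P[:3,3]
E
python3 - <<'E'
from h import *
np.set_printoptions(precision=4,suppress=True)
for n in('scene','top','wrist'): snap(n,n+'0'); print({k:np.array(v) for k,v in camera_model(n).items()})
print(read_state())
E
```

```text
{'intrinsics': array([[475.4477,   0.    , 324.6272],
       [  0.    , 475.4477, 199.8471],
       [  0.    ,   0.    ,   1.    ]]), 'pose': array([[ 0.8909, -0.3557,  0.2826,  0.319 ],
       [-0.454 , -0.676 ,  0.5804, -0.7721],
       [-0.0154, -0.6454, -0.7637,  0.7436],
       [ 0.    ,  0.    ,  0.    ,  1.    ]])}
{'intrinsics': array([[399.4051,   0.    , 314.2022],
       [  0.    , 399.4051, 204.7655],
       [  0.    ,   0.    ,   1.    ]]), 'pose': array([[-0.0231, -0.9821,  0.1869,  0.3913],
       [-0.9997,  0.0241,  0.0031, -0.2808],
       [-0.0075, -0.1867, -0.9824,  0.9126],
       [ 0.    ,  0.    ,  0.    ,  1.    ]])}
{'intrinsics': array([[282.8923,   0.    , 316.4159],
       [  0.    , 282.8923, 200.1401],
       [  0.    ,   0.    ,   1.    ]]), 'mount': array([[-0.    , -0.9581, -0.2864,  0.0799],
       [ 1.    ,  0.    , -0.0001, -0.0003],
       [ 0.0001, -0.2864,  0.9581, -0.155 ],
       [ 0.    ,  0.    ,  0.    ,  1.    ]])}
{'time_s': 0.15, 'joint_positions': array([-77.4918,  30.2675,  82.1392,  -0.0008,  67.6897, -10.2267]), 'qvel': array([ 0.0573, -0.1164, -0.2338,  0.0372,  0.0114, -0.0123]), 'tau': array([  0.0004, -44.043 , -17.6842,   0.0633,   0.0552,  -0.0001]), 'position': array([ 0.2415, -0.5759,  0.2298]), 'tcp_rot': array([[ 0.9223,  0.3865, -0.0004],
       [ 0.3865, -0.9223,  0.0016],
       [ 0.0003, -0.0017, -1.    ]]), 'force': array([0.5221, 0.6637, 0.9773]), 'moment': array([-0.062 ,  0.0289, -0.0022]), 'opening': 0.9974418773883329}
```

View pics/scene0.png

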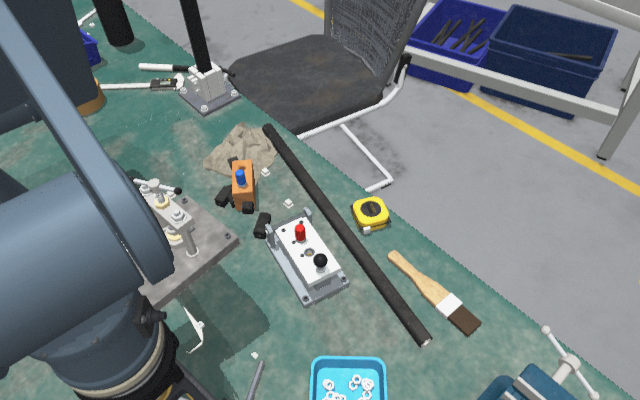

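View pics/top0.png

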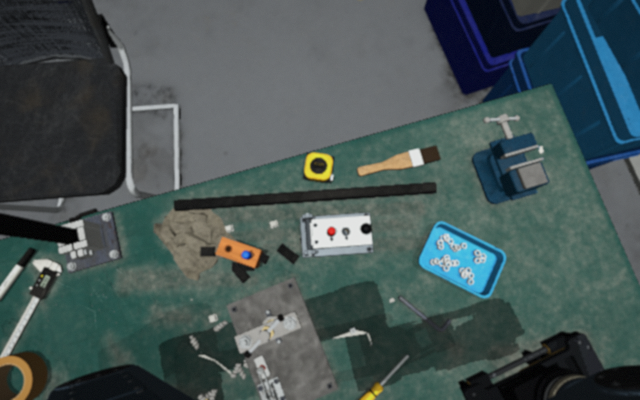

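View pics/wrist0.png

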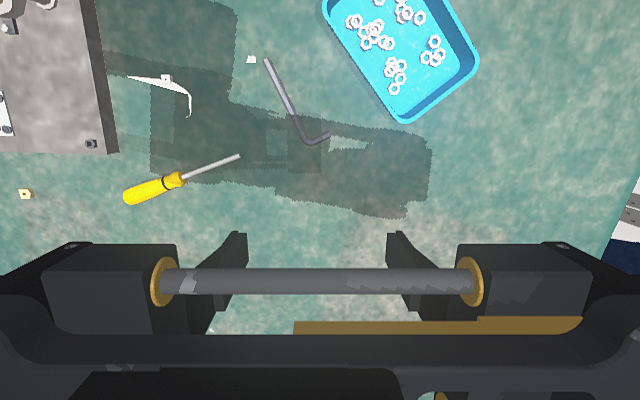

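Run:
```python
from h import *
p=load('scene','scene0')[0]; cv2.imwrite('pics/s1.png',cv2.resize(p[140:310,200:400,::-1],None,fx=4,fy=3.5*4/3.5,interpolation=cv2.INTER_CUBIC)[:600])
p=load('top','top0')[0]; cv2.imwrite('pics/t1.png',cv2.resize(p[190:290,200:400,::-1],None,fx=4,fy=4,interpolation=cv2.INTER_CUBIC))
```

```text
(no output)
```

View pics/s1.png

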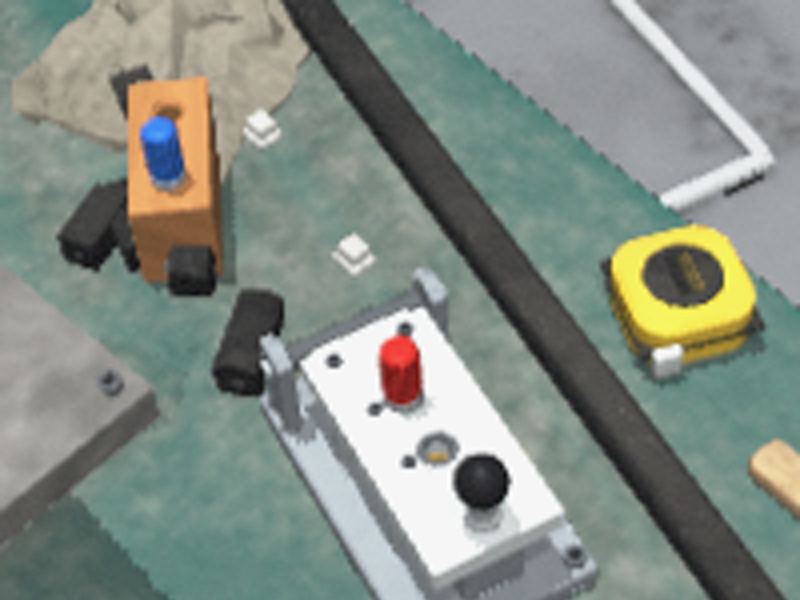

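View pics/t1.png

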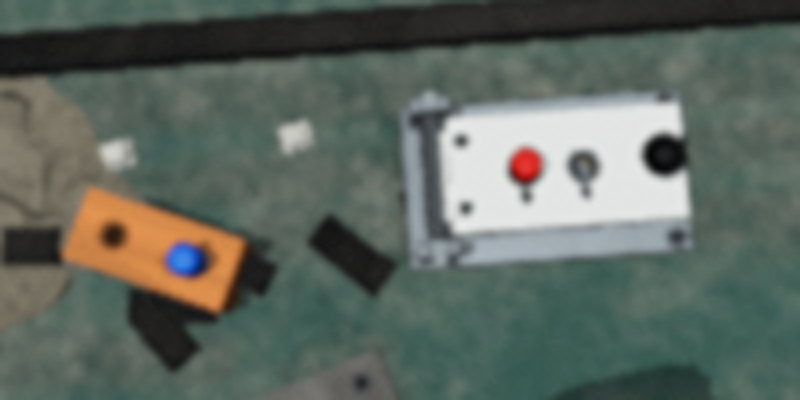

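Run:
```python
from h import *
np.set_printoptions(precision=4,suppress=True)
for n,l in (('top',dict(red=(526,161,.096),knob=(663,154,.088),spot=(583,165,.06),hole=(113,234,.052),blue=(184,256,.088),c1=(89,187,.052),c2=(248,240,.052),c3=(220,312,.052),c4=(62,260,.052))),('scene',dict(red=(400,346,.096),knob=(482,483,.088),spot=(438,447,.06),hole=(170,107,.052),blue=(158,125,.088),c1=(128,85,.052),c2=(207,79,.052),c3=(216,208,.052),c4=(135,216,.052)))):
    p,d,K,P=load(n,n+'0')
    for k,(u,v,z) in l.items():
        o=(200,190) if n=='top' else (200,140)
        U,V=o[0]+(u+.5)/4-.5,o[1]+(v+.5)/4-.5
        print(n,k,ray_z(K,P,U,V,z),px2w(K,P,U,V,d[int(round(V)),int(round(U))]))
    c=cloud(d,K,P)
    m=(abs(c[...,2]-.06)<.004)&(c[...,1]>-.45)&(c[...,1]<-.2)&(c[...,0]>.4)&(c[...,0]<.65)
    m&=p.min(-1)>150
    q=c[m]; print('leaf',len(q),q.mean(0),cv2.minAreaRect(q[:,:2].astype(np.float32)))
```

```text
top red [ 0.4933 -0.3118  0.096 ] [ 0.4932 -0.3118  0.0965]
top knob [ 0.4962 -0.3833  0.088 ] [ 0.4949 -0.382   0.0985]
top spot [ 0.4949 -0.3437  0.06  ] [ 0.5008 -0.3473  0.0113]
top hole [ 0.4646 -0.0902  0.052 ] [ 0.4668 -0.0843  0.0257]
top blue [ 0.4494 -0.1349  0.088 ] [ 0.4492 -0.1352  0.0899]
top c1 [ 0.4903 -0.0767  0.052 ] [ 0.4903 -0.0766  0.0517]
top c2 [ 0.4597 -0.1629  0.052 ] [ 0.461  -0.1606  0.0352]
top c3 [ 0.4217 -0.148   0.052 ] [ 0.4237 -0.1396 -0.0021]
top c4 [ 0.4513 -0.063   0.052 ] [ 0.4543 -0.0521  0.009 ]
leaf 1461 [ 0.4936 -0.3309  0.0595] ((0.4879262447357178, -0.33170831203460693), (0.07494213432073593, 0.13359148800373077), 2.7058889865875244)
scene red [ 0.4942 -0.3123  0.096 ] [ 0.4941 -0.3127  0.0965]
scene knob [ 0.4964 -0.3855  0.088 ] [ 0.4938 -0.3912  0.0977]
scene spot [ 0.4954 -0.3438  0.06  ] [ 0.4975 -0.3387  0.0518]
scene hole [ 0.4669 -0.089   0.052 ] [ 0.4677 -0.0854  0.0484]
scene blue [ 0.4499 -0.1331  0.088 ] [ 0.4496 -0.1346  0.0895]
scene c1 [ 0.4533 -0.064   0.052 ] [ 0.4528 -0.0666  0.0545]
scene c2 [ 0.4909 -0.079   0.052 ] [ 0.4909 -0.0792  0.0523]
scene c3 [ 0.4625 -0.1637  0.052 ] [ 0.4697 -0.1332  0.0173]
scene c4 [ 0.4259 -0.1502  0.052 ] [ 0.4264 -0.1473  0.0487]
leaf 1780 [ 0.4923 -0.3374  0.06  ] ((0.4998769462108612, -0.32848623394966125), (0.09070205688476562, 0.14317557215690613), 7.914186954498291)
```

Request:
arm_command:
  commands:
    - {"translation": [0.95,-0.4,0],"dr": [0,0,0],"jaw": 0}
    - {"translation": [0.95,-0.4,0],"dr": [0,0,0],"jaw": 0}
    - {"translation": [0.95,-0.4,0],"dr": [0,0,0],"jaw": 0}
    - {"translation": [0.95,-0.4,0],"dr": [0,0,0],"jaw": 0}
    - {"translation": [0.95,-0.4,0],"dr": [0,0,0],"jaw": 0}
    - {"translation": [0.95,-0.4,0],"dr": [0,0,0],"jaw": 0}
    - {"translation": [0.95,-0.4,0],"dr": [0,0,0],"jaw": 0}
    - {"translation": [0.95,-0.4,0],"dr": [0,0,0],"jaw": 0}
    - {"translation": [0.95,-0.4,0],"dr": [0,0,0],"jaw": 0}
    - {"translation": [0.95,-0.4,0],"dr": [0,0,0],"jaw": 0}
    - {"translation": [0.95,-0.4,0],"dr": [0,0,0],"jaw": 0}
    - {"translation": [0.95,-0.4,0],"dr": [0,0,0],"jaw": 0}

```text
time_s: 1.15
position: [0.4587, -0.3544, 0.2303]
tcp_rot: [[0.922, 0.386, -0.0], [0.386, -0.922, 0.001], [-0.0, -0.001, -1.0]]
force: [-0.2, 0.6, -0.2]
opening: 1.002
```

Request:
arm_command:
  commands:
    - {"translation": [0,0,0],"dr": [0,0,-0.96],"jaw": 0}
    - {"translation": [0,0,0],"dr": [0,0,-0.96],"jaw": 0}
    - {"translation": [0,0,0],"dr": [0,0,-0.96],"jaw": 0}
    - {"translation": [0,0,0],"dr": [0,0,-0.96],"jaw": 0}
    - {"translation": [0,0,0],"dr": [0,0,-0.96],"jaw": 0}
    - {"translation": [0,0,0],"dr": [0,0,-0.96],"jaw": 0}
    - {"translation": [0,0,0],"dr": [0,0,-0.96],"jaw": 0}
    - {"translation": [0,0,0],"dr": [0,0,-0.96],"jaw": 0}
    - {"translation": [0,0,0],"dr": [0,0,-0.96],"jaw": 0}
    - {"translation": [0,0,0],"dr": [0,0,-0.96],"jaw": 0}
    - {"translation": [0,0,0],"dr": [0,0,-0.96],"jaw": 0}
    - {"translation": [0,0,0],"dr": [0,0,-0.96],"jaw": 0}

```text
time_s: 2.15
position: [0.4579, -0.3554, 0.2302]
tcp_rot: [[-0.037, 0.999, -0.0], [0.999, 0.037, 0.001], [0.001, -0.0, -1.0]]
force: [-0.2, -0.3, -0.5]
opening: 1.0
```

```bash
cat >> h.py <<'E'
np.set_printoptions(precision=4,suppress=True)
def go(x,y,z,a=None):
    s=read_state(); R=np.array(s['tcp_rot']); 
    d=R.T@(np.array([x,y,z])-s['position'])/.025
    ca=np.degrees(np.arctan2(R[1,0],R[0,0]))
    print('t',s['time_s'],'pos',s['position'],'a',ca,'z',R[:,2],'F',s['force'],'open',s['opening'],'q',s['joint_positions'])
    if a is not None:
        A=np.radians(a); Rt=np.array([[np.cos(A),np.sin(A),0],[np.sin(A),-np.cos(A),0],[0,0,-1.]])
        rv=cv2.Rodrigues(R.T@Rt)[0].ravel(); print(' turn first units',np.degrees(rv)/6,' then shift',Rt.T@(np.array([x,y,z])-s['position'])/.025)
    print(' units',d)
E
python3 - <<'E'
from h import *
snap('wrist','w1'); go(.4937,-.312,.2,92)
E
```

```text
t 2.2 pos [ 0.4578 -0.3554  0.2302] a 92.32641132399999 z [-0.0007  0.0006 -1.    ] F [ 0.5013 -0.3875 -0.3187] open 0.9990866448657558 q [-48.8575  26.7498  88.748   -0.0092  64.5549 -51.18  ]
 turn first units [-0.0066 -0.006   0.0544]  then shift [1.6831 1.4956 1.2082]
 units [1.6738 1.506  1.2083]
```

View pics/w1.png

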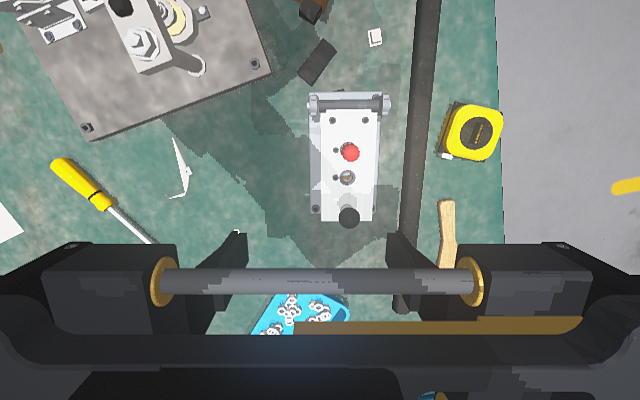

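Run:
```python
from h import *
p,d,K,P=load('wrist','w1')
print('knob',ray_z(K,P,348.5,218,.088))
r=p.astype(int); m=(r[...,0]>120)&(r[...,1]<90)&(r[...,2]<90); m[:, :320]=0;m[:,380:]=0;m[170:]=0
c=cloud(d,K,P)[m]; print(len(c)); t=c[abs(c[:,2]-.096)<.004]; print('redtop',t.mean(0),np.median(c,0),(t.max(0)+t.min(0))/2, t.max(0)-t.min(0))
c=cloud(d,K,P); m=(abs(c[...,2]-.06)<.004)&(p.min(-1)>150)&(c[...,1]>-.45)&(c[...,1]<-.2)&(c[...,0]>.4)&(c[...,0]<.6)
q=c[m]; print(cv2.minAreaRect(q[:,:2].astype(np.float32)),q[:,2].mean())
cv2.imwrite('pics/w1c.png',cv2.resize(p[80:240,280:420,::-1],None,fx=4,fy=3.7,interpolation=cv2.INTER_CUBIC))
```

```text
knob [ 0.4958 -0.3842  0.088 ]
3<stdin>:5: RuntimeWarning: Mean of empty slice.
  ret = um.true_divide(
Traceback (most recent call last):
ValueError: zero-size array to reduction operation maximum which has no identity
```

Run:
```python
from h import *
p,d,K,P=load('wrist','w1')
cv2.imwrite('pics/w1c.png',cv2.resize(p[80:240,280:420,::-1],None,fx=4,fy=4,interpolation=cv2.INTER_CUBIC)[:600])
c=cloud(d,K,P); m=(abs(c[...,2]-.06)<.004)&(p.min(-1)>150)&(c[...,1]>-.45)&(c[...,1]<-.2)&(c[...,0]>.4)&(c[...,0]<.6)
q=c[m]; print(cv2.minAreaRect(q[:,:2].astype(np.float32)),q.mean(0))
r=p.astype(int); m=(r[...,0]>1.6*r[...,1])&(r[...,0]>1.6*r[...,2]); m[:, :320]=0;m[:,380:]=0;m[180:]=0;m[:130]=0
q=c[m]; print(len(q),np.median(q,0)); q=q[abs(q[:,2]-.096)<.003];print(len(q),q.mean(0),(q.max(0)+q.min(0))/2, q.max(0)-q.min(0))
```

```text
((0.49138736724853516, -0.32611656188964844), (0.09133993089199066, 0.14329561591148376), 0.5715383291244507) [ 0.4933 -0.3264  0.061 ]
221 [ 0.4921 -0.3103  0.0965]
203 [ 0.4922 -0.3109  0.0964] [ 0.4924 -0.3111  0.0959] [0.0162 0.0162 0.0054]
```

View pics/w1c.png

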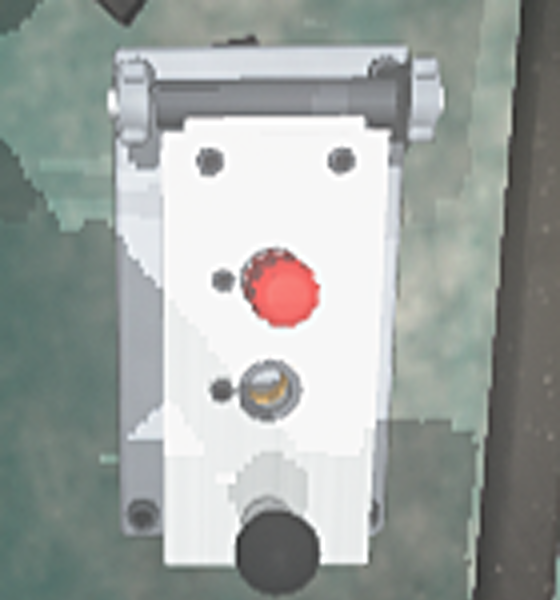

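Run:
```python
from h import *
go(.493,-.3114,.0755)
```

```text
t 2.2 pos [ 0.4578 -0.3554  0.2302] a 92.32641132399999 z [-0.0007  0.0006 -1.    ] F [ 0.5013 -0.3875 -0.3187] open 0.9990866448657558 q [-48.8575  26.7498  88.748   -0.0092  64.5549 -51.18  ]
 units [1.6958 1.4824 6.1883]
```

Request:
arm_command:
  commands:
    - {"translation": [0.85,0.74,0.5],"dr": [0,0,0],"jaw": 0}
    - {"translation": [0.85,0.74,0.5],"dr": [0,0,0],"jaw": 0}
    - {"translation": [0,0,0.8],"dr": [0,0,0],"jaw": 0}
    - {"translation": [0,0,0.8],"dr": [0,0,0],"jaw": 0}
    - {"translation": [0,0,0.8],"dr": [0,0,0],"jaw": 0}
    - {"translation": [0,0,0.6],"dr": [0,0,0],"jaw": 0}
    - {"translation": [0,0,0],"dr": [0,0,0],"jaw": 0}
    - {"translation": [0,0,0],"dr": [0,0,0],"jaw": 0}

```text
time_s: 2.87
position: [0.4932, -0.3115, 0.1298]
tcp_rot: [[-0.031, 1.0, -0.002], [1.0, 0.031, 0.002], [0.002, -0.002, -1.0]]
force: [0.6, -0.2, 0.8]
opening: 0.998
```

Run:
```python
from h import *
snap('wrist','w2'); go(.493,-.3114,.0755)
```

```text
t 2.9167 pos [ 0.4939 -0.3121  0.1308] a 91.79588247598831 z [ 0.0001 -0.0001 -1.    ] F [-0.2599  0.2456  0.4296] open 1.0026155887697576 q [-43.2464  34.5824  93.1799   0.0005  52.2291 -45.0425]
 units [ 0.0302 -0.0334  2.2108]
```

View pics/w2.png

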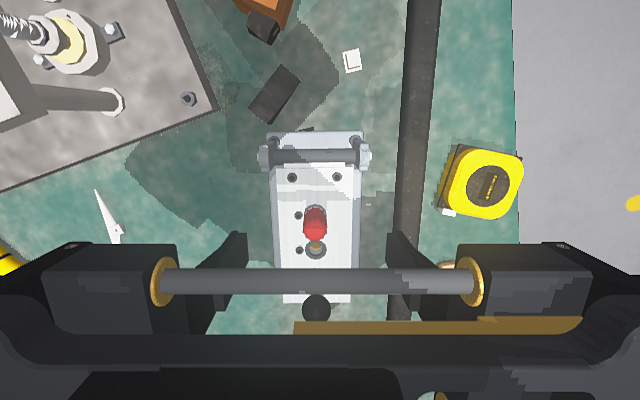

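Request:
arm_command:
  commands:
    - {"translation": [0,0,0.6],"dr": [0,0,0],"jaw": 0}
    - {"translation": [0,0,0.6],"dr": [0,0,0],"jaw": 0}
    - {"translation": [0,0,0.6],"dr": [0,0,0],"jaw": 0}
    - {"translation": [0,0,0.4],"dr": [0,0,0],"jaw": 0}
    - {"translation": [0,0,0],"dr": [0,0,0],"jaw": 0.5}
    - {"translation": [0,0,0],"dr": [0,0,0],"jaw": 1}
    - {"translation": [0,0,0],"dr": [0,0,0],"jaw": 1}
    - {"translation": [0,0,0],"dr": [0,0,0],"jaw": 1}
    - {"translation": [0,0,0],"dr": [0,0,0],"jaw": 1}
    - {"translation": [0,0,0],"dr": [0,0,0],"jaw": 1}

```text
time_s: 3.75
position: [0.494, -0.3122, 0.0762]
tcp_rot: [[-0.032, 0.999, 0.001], [0.999, 0.032, -0.001], [-0.001, 0.001, -1.0]]
force: [0.5, -0.7, -0.4]
opening: 0.63
```

Request:
arm_command:
  commands:
    - {"translation": [0,0,0],"dr": [0,0,0],"jaw": 1}
    - {"translation": [0,0,0],"dr": [0,0,0],"jaw": 1}
    - {"translation": [0,0,0],"dr": [0,0,0],"jaw": 1}
    - {"translation": [0,0,0],"dr": [0,0,0],"jaw": 1}
    - {"translation": [0,0,0],"dr": [0,0,0],"jaw": 1}
    - {"translation": [0,0,0],"dr": [0,0,0],"jaw": 1}
    - {"translation": [0,0,0],"dr": [0,0,0],"jaw": 1}
    - {"translation": [0,0,0],"dr": [0,0,0],"jaw": 1}
    - {"translation": [0,0,0],"dr": [0,0,0],"jaw": 1}

```text
time_s: 4.5
position: [0.4933, -0.3118, 0.0755]
tcp_rot: [[-0.032, 0.999, -0.001], [0.999, 0.032, 0.0], [0.0, -0.001, -1.0]]
force: [-0.8, 0.0, 0.7]
opening: 0.194
```

Request:
arm_command:
  commands:
    - {"translation": [0,0,0],"dr": [0,0,0],"jaw": 1}
    - {"translation": [0,0,0],"dr": [0,0,0],"jaw": 1}
    - {"translation": [0,0,-0.2],"dr": [0,0,0],"jaw": 1}
    - {"translation": [0,0,-0.5],"dr": [0,0,0],"jaw": 1}
    - {"translation": [0,0,-0.6],"dr": [0,0,0],"jaw": 1}
    - {"translation": [0,0,-0.6],"dr": [0,0,0],"jaw": 1}
    - {"translation": [0,0,-0.6],"dr": [0,0,0],"jaw": 1}
    - {"translation": [0,0,-0.6],"dr": [0,0,0],"jaw": 1}
    - {"translation": [0,0,-0.6],"dr": [0,0,0],"jaw": 1}
    - {"translation": [0,0,-0.5],"dr": [0,0,0],"jaw": 1}
    - {"translation": [0,0,0],"dr": [0,0,0],"jaw": 1}

```text
time_s: 5.42
position: [0.4955, -0.3131, 0.1836]
tcp_rot: [[-0.032, 0.999, 0.005], [0.999, 0.032, -0.004], [-0.005, 0.005, -1.0]]
force: [1.2, -0.9, -0.3]
opening: 0.196
```

Run:
```python
from h import *
snap('wrist','w3'); snap('scene','s3');go(.4655,-.0905,.19,70)
p=load('scene','s3')[0]; cv2.imwrite('pics/s3c.png',cv2.resize(p[120:300,200:400,::-1],None,fx=3,fy=3,interpolation=cv2.INTER_CUBIC))
```

```text
t 5.5167 pos [ 0.4941 -0.312   0.181 ] a 91.85614457067159 z [ 0.0015 -0.0009 -1.    ] F [ 0.4015 -0.1551 -1.0243] open 0.1980066863536017 q [-43.2315  30.5583  90.9676   0.0227  58.3771 -45.0995]
 turn first units [0.0153 0.0064 3.6427]  then shift [ 7.9344 -4.1042 -0.36  ]
 units [ 8.8917 -0.8549 -0.3698]
```

View pics/w3.png

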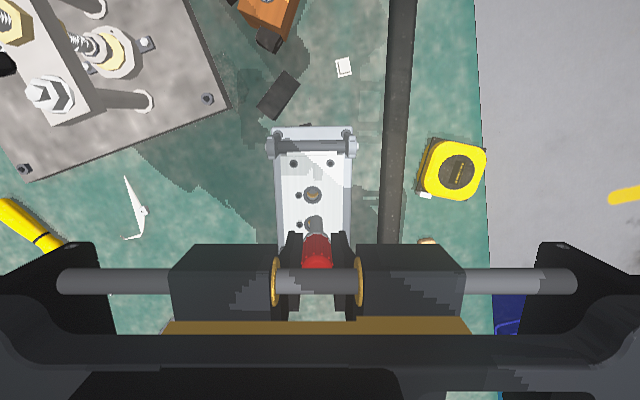

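View pics/s3c.png

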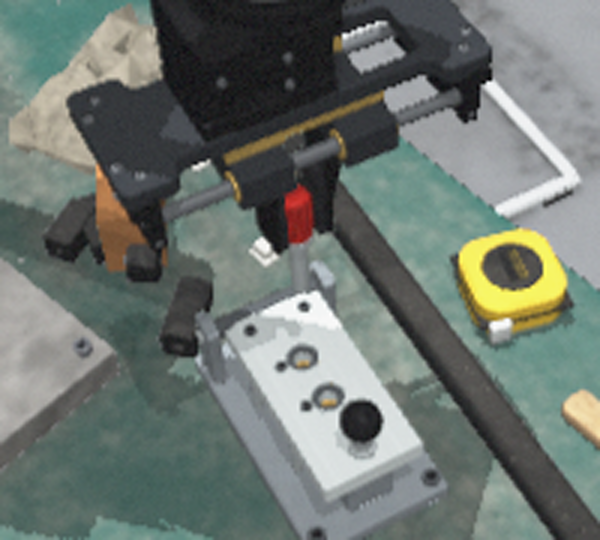

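Request:
arm_command:
  commands:
    - {"translation": [0,0,0],"dr": [0,0,0.91],"jaw": 1}
    - {"translation": [0,0,0],"dr": [0,0,0.91],"jaw": 1}
    - {"translation": [0,0,0],"dr": [0,0,0.91],"jaw": 1}
    - {"translation": [0,0,0],"dr": [0,0,0.91],"jaw": 1}
    - {"translation": [0.9,-0.46,0],"dr": [0,0,0],"jaw": 1}
    - {"translation": [0.9,-0.46,0],"dr": [0,0,0],"jaw": 1}
    - {"translation": [0.9,-0.46,0],"dr": [0,0,0],"jaw": 1}
    - {"translation": [0.9,-0.46,0],"dr": [0,0,0],"jaw": 1}
    - {"translation": [0.9,-0.46,0],"dr": [0,0,0],"jaw": 1}
    - {"translation": [0.7,-0.4,0],"dr": [0,0,0],"jaw": 1}
    - {"translation": [0,0,0],"dr": [0,0,0],"jaw": 1}
    - {"translation": [0,0,0],"dr": [0,0,0],"jaw": 1}

```text
time_s: 6.52
position: [0.474, -0.1655, 0.1797]
tcp_rot: [[0.34, 0.94, -0.002], [0.94, -0.34, 0.001], [0.0, -0.002, -1.0]]
force: [1.0, -0.3, 0.3]
opening: 0.195
```

Run:
```python
from h import *
p,d,s=snap('wrist','w4'); go(.4655,-.0905,.19,70)
cv2.imwrite('pics/w4c.png',cv2.resize(p[60:310,200:440,::-1],None,fx=2.4,fy=2.4,interpolation=cv2.INTER_CUBIC))
```

```text
t 6.5667 pos [ 0.4748 -0.1667  0.18  ] a 70.06404973280155 z [-0.0003 -0.0001 -1.    ] F [-0.599  -0.2029 -0.6632] open 0.19301906946022648 q [-32.0798  25.1301 102.3959  -0.0155  52.4852 -12.1344]
 turn first units [-0.0023  0.0016  0.0107]  then shift [ 2.736  -1.3907 -0.4001]
 units [ 2.7375 -1.3877 -0.4002]
```

View pics/w4c.png

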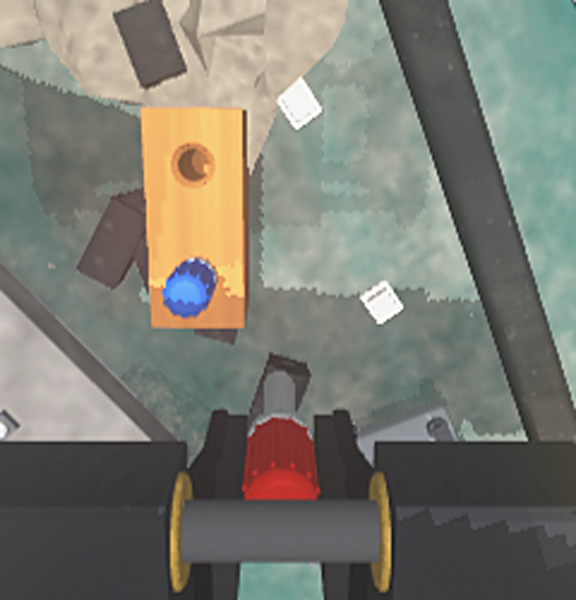

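Run:
```python
from h import *
p,d,K,P=load('wrist','w4'); z=np.load('pics/w4.npz')
f=lambda u,v:(200+(u+.5)/2.4-.5,60+(v+.5)/2.4-.5)
print('hole',ray_z(K,P,*f(193.5,165),.052))
C=[ray_z(K,P,*f(*q),.052) for q in((141,109),(243,109),(245,328),(152,328))]; print(np.array(C)); m=np.mean(C,0)
ax=C[0]+C[1]-C[2]-C[3]; ax/=np.linalg.norm(ax); print(m,ax,'hole from corners',m+.023*ax)
print('corner depth',cloud(d,K,P)[110:118,270:274].reshape(-1,3).mean(0))
print('blue top',ray_z(K,P,*f(188,295),.088))
# pin tip projection
for zt in(0,.02,.045,.0595):
  w=np.append(z['pos']+z['R'][:,2]*zt,1); c=np.linalg.inv(P)@w; print(zt,(K@(c[:3]/c[2]))[:2], ((K@(c[:3]/c[2]))[:2]-[200,60])*2.4)
```

```text
hole [ 0.4646 -0.0899  0.052 ]
[[ 0.4531 -0.0629  0.052 ]
 [ 0.491  -0.0766  0.052 ]
 [ 0.4599 -0.161   0.052 ]
 [ 0.4221 -0.1473  0.052 ]]
[ 0.4565 -0.112   0.052 ] [0.3455 0.9384 0.    ] hole from corners [ 0.4645 -0.0904  0.052 ]
corner depth [ 0.462  -0.0742  0.0528]
blue top [ 0.4498 -0.1329  0.088 ]
0 [315.5594 253.1151] [277.3426 463.4762]
0.02 [315.6172 239.275 ] [277.4813 430.2601]
0.045 [315.6749 225.4514] [277.6199 397.0833]
0.0595 [315.7029 218.7619] [277.6869 381.0286]
```

Run:
```python
from h import *
go(.4647,-.0902,.1225,70)
```

```text
t 6.5667 pos [ 0.4748 -0.1667  0.18  ] a 70.06404973280155 z [-0.0003 -0.0001 -1.    ] F [-0.599  -0.2029 -0.6632] open 0.19301906946022648 q [-32.0798  25.1301 102.3959  -0.0155  52.4852 -12.1344]
 turn first units [-0.0023  0.0016  0.0107]  then shift [ 2.7363 -1.4248  2.2999]
 units [ 2.7383 -1.4212  2.2998]
```

Request:
arm_command:
  commands:
    - {"translation": [0.68,-0.36,0],"dr": [0,0,0],"jaw": 1}
    - {"translation": [0.68,-0.36,0],"dr": [0,0,0],"jaw": 1}
    - {"translation": [0.68,-0.35,0],"dr": [0,0,0],"jaw": 1}
    - {"translation": [0.7,-0.35,0],"dr": [0,0,0],"jaw": 1}
    - {"translation": [0,0,0.7],"dr": [0,0,0],"jaw": 1}
    - {"translation": [0,0,0.7],"dr": [0,0,0],"jaw": 1}
    - {"translation": [0,0,0.7],"dr": [0,0,0],"jaw": 1}
    - {"translation": [0,0,0.2],"dr": [0,0,0],"jaw": 1}
    - {"translation": [0,0,0],"dr": [0,0,0],"jaw": 1}
    - {"translation": [0,0,0],"dr": [0,0,0],"jaw": 1}

```text
time_s: 7.4
position: [0.4652, -0.091, 0.123]
tcp_rot: [[0.343, 0.939, 0.0], [0.939, -0.343, -0.0], [-0.0, 0.0, -1.0]]
force: [0.7, 0.4, -1.1]
opening: 0.197
```

Run:
```python
from h import *
p,d,s=snap('wrist','w5'); go(.4647,-.0902,.1225,70)
cv2.imwrite('pics/w5c.png',cv2.resize(p[120:320,220:420,::-1],None,fx=3,fy=3,interpolation=cv2.INTER_CUBIC))
p,d,s=snap('scene','s5')
cv2.imwrite('pics/s5c.png',cv2.resize(p[110:230,180:320,::-1],None,fx=5,fy=5,interpolation=cv2.INTER_CUBIC))
go(.4647,-.0902,.1225,70)
```

```text
t 7.45 pos [ 0.4654 -0.091   0.1234] a 69.96837452497768 z [ 0.0011 -0.0005 -1.    ] F [-0.7218  0.1175  0.3704] open 0.20155376373207437 q [-24.5983  28.9319 109.2309  -0.003   41.769   -4.5644]
 turn first units [ 0.0113  0.0012 -0.0053]  then shift [ 0.0203 -0.0384  0.0365]
 units [ 0.0203 -0.0385  0.0365]
t 7.5 pos [ 0.4656 -0.091   0.1237] a 69.97703713916994 z [ 0.0017 -0.0008 -1.    ] F [-0.4204 -0.6002 -0.0808] open 0.1960855937460454 q [-24.5864  28.8937 109.2313  -0.0015  41.7655  -4.5623]
 turn first units [ 0.0182  0.0016 -0.0038]  then shift [ 0.0166 -0.0424  0.0488]
 units [ 0.0166 -0.0425  0.0487]
```

View pics/w5c.png

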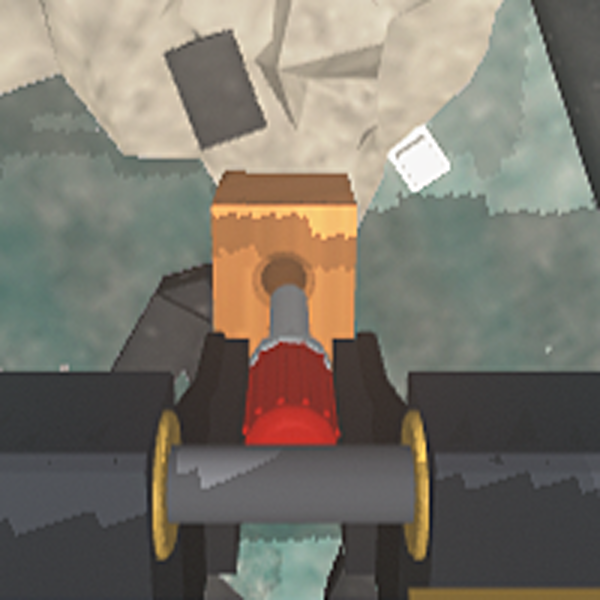

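View pics/s5c.png

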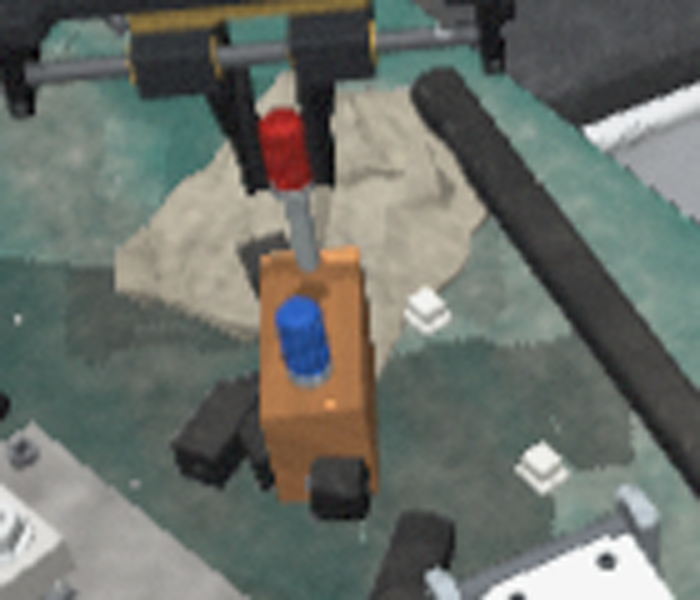

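Request:
arm_command:
  commands:
    - {"translation": [0.02,-0.055,0],"dr": [-0.01,0,0],"jaw": 1}
    - {"translation": [0,0,0.2],"dr": [0,0,0],"jaw": 1}
    - {"translation": [0,0,0.2],"dr": [0,0,0],"jaw": 1}
    - {"translation": [0,0,0],"dr": [0,0,0],"jaw": 1}
    - {"translation": [0,0,0],"dr": [0,0,0],"jaw": 1}

```text
time_s: 7.92
position: [0.4633, -0.0891, 0.1127]
tcp_rot: [[0.342, 0.94, 0.0], [0.94, -0.342, 0.0], [0.0, 0.0, -1.0]]
force: [0.6, -0.5, -0.7]
opening: 0.197
```

Run:
```python
from h import *
p,d,s=snap('wrist','w6'); go(.4647,-.0902,.1225,70)
cv2.imwrite('pics/w6c.png',cv2.resize(p[160:280,260:380,::-1],None,fx=5,fy=5,interpolation=cv2.INTER_CUBIC))
p,d,s=snap('scene','s6')
cv2.imwrite('pics/s6c.png',cv2.resize(p[120:210,200:300,::-1],None,fx=6,fy=6,interpolation=cv2.INTER_CUBIC))
```

```text
t 7.9667 pos [ 0.4635 -0.0891  0.1129] a 70.02009132212949 z [ 0.0006 -0.0001 -1.    ] F [-0.0727 -0.7811 -0.536 ] open 0.1976731790775267 q [-24.4919  29.9724 109.9642   0.0104  40.0297  -4.52  ]
 turn first units [ 0.0057 -0.0007  0.0033]  then shift [-0.0237  0.0609 -0.3847]
 units [-0.0236  0.0611 -0.3846]
```

View pics/w6c.png

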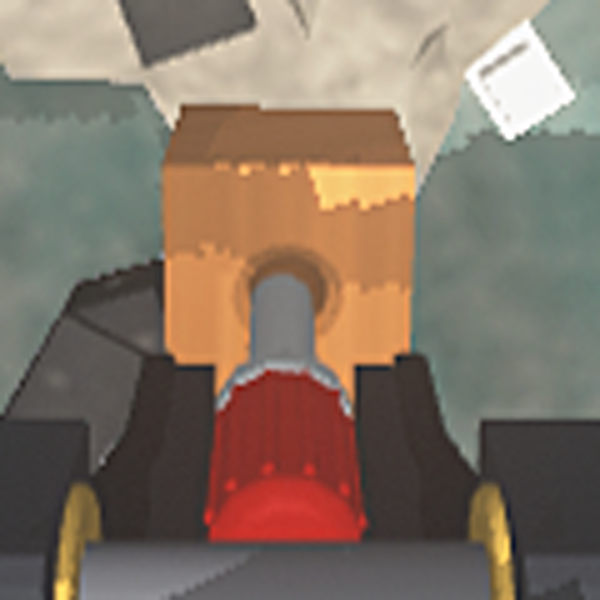

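View pics/s6c.png

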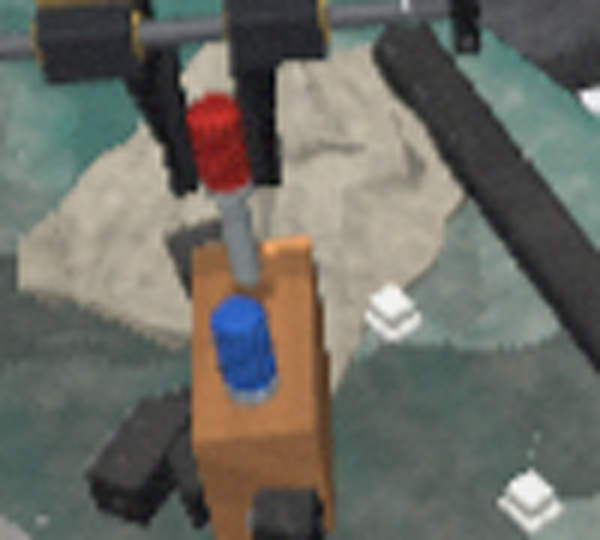

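Request:
arm_command:
  commands:
    - {"translation": [-0.01,0.042,0],"dr": [0,0,0],"jaw": 1}
    - {"translation": [0,0,0],"dr": [0,0,0],"jaw": 1}
    - {"translation": [0,0,0.15],"dr": [0,0,0],"jaw": 1}
    - {"translation": [0,0,0.1],"dr": [0,0,0],"jaw": 1}
    - {"translation": [0,0,0.1],"dr": [0,0,0],"jaw": 1}
    - {"translation": [0,0,0],"dr": [0,0,0],"jaw": 1}

```text
time_s: 8.52
position: [0.4641, -0.0897, 0.1037]
tcp_rot: [[0.342, 0.94, -0.0], [0.94, -0.342, 0.0], [0.0, -0.0, -1.0]]
force: [-1.1, 0.4, -0.4]
opening: 0.197
```

Request:
arm_command:
  commands:
    - {"translation": [0,0,0.25],"dr": [0,0,0],"jaw": 1}
    - {"translation": [0,0,0.25],"dr": [0,0,0],"jaw": 1}
    - {"translation": [0,0,0.25],"dr": [0,0,0],"jaw": 1}
    - {"translation": [0,0,0.25],"dr": [0,0,0],"jaw": 1}
    - {"translation": [0,0,0.2],"dr": [0,0,0],"jaw": 1}
    - {"translation": [0,0,0.15],"dr": [0,0,0],"jaw": 1}
    - {"translation": [0,0,0],"dr": [0,0,0],"jaw": 1}

```text
time_s: 9.1
position: [0.464, -0.0896, 0.0696]
tcp_rot: [[0.342, 0.94, -0.001], [0.94, -0.342, 0.0], [0.0, -0.001, -1.0]]
force: [-0.5, -0.4, -0.9]
opening: 0.198
```

Request:
arm_command:
  commands:
    - {"translation": [0,0,0.06],"dr": [0,0,0],"jaw": 1}
    - {"translation": [0,0,0.02],"dr": [0,0,0],"jaw": 1}
    - {"translation": [0,0,0],"dr": [0,0,0],"jaw": 1}
    - {"translation": [0,0,0],"dr": [0,0,0],"jaw": 0.5}
    - {"translation": [0,0,0],"dr": [0,0,0],"jaw": 0.5}
    - {"translation": [0,0,0],"dr": [0,0,0],"jaw": 0.5}
    - {"translation": [0,0,0],"dr": [0,0,0],"jaw": 0.5}
    - {"translation": [0,0,0],"dr": [0,0,0],"jaw": 0.5}
    - {"translation": [0,0,0],"dr": [0,0,0],"jaw": 0.5}
    - {"translation": [0,0,0],"dr": [0,0,0],"jaw": 0.5}

```text
time_s: 9.93
position: [0.4646, -0.0899, 0.0686]
tcp_rot: [[0.342, 0.94, 0.001], [0.94, -0.342, -0.0], [0.0, 0.001, -1.0]]
force: [-0.7, -0.3, 0.1]
opening: 0.492
```

Request:
arm_command:
  commands:
    - {"translation": [0,0,-0.3],"dr": [0,0,0],"jaw": 0.3}
    - {"translation": [0,0,-0.7],"dr": [0,0,0],"jaw": 0}
    - {"translation": [0,0,-0.8],"dr": [0,0,0],"jaw": 0}
    - {"translation": [0,0,-0.8],"dr": [0,0,0],"jaw": 0}
    - {"translation": [0,0,-0.8],"dr": [0,0,0],"jaw": 0}
    - {"translation": [0,0,-0.8],"dr": [0,0,0],"jaw": 0}
    - {"translation": [0,0,-0.5],"dr": [0,0,0],"jaw": 0}

```text
time_s: 10.52
position: [0.4649, -0.09, 0.1884]
tcp_rot: [[0.342, 0.94, 0.004], [0.94, -0.342, -0.002], [-0.0, 0.004, -1.0]]
force: [0.4, -0.1, 0.8]
opening: 0.94
```

Run:
```python
from h import *
p,d,s=snap('scene','s7')
go(.496,-.384,.19,92.3)
cv2.imwrite('pics/s7c.png',cv2.resize(p[120:300,200:400,::-1],None,fx=3.3,fy=3.3,interpolation=cv2.INTER_CUBIC))
```

```text
t 10.5667 pos [ 0.4661 -0.0904  0.19  ] a 70.02733772964584 z [ 0.0071 -0.0031 -1.    ] F [ 0.483  -0.0532  1.3492] open 0.9596716357277365 q [-24.5025  22.125  105.9676   0.0095  51.4609  -4.5358]
 turn first units [ 0.0724  0.019  -3.7121]  then shift [-11.7815   0.7224  -0.0001]
 units [-10.6286   5.1337   0.045 ]
```

View pics/s7c.png

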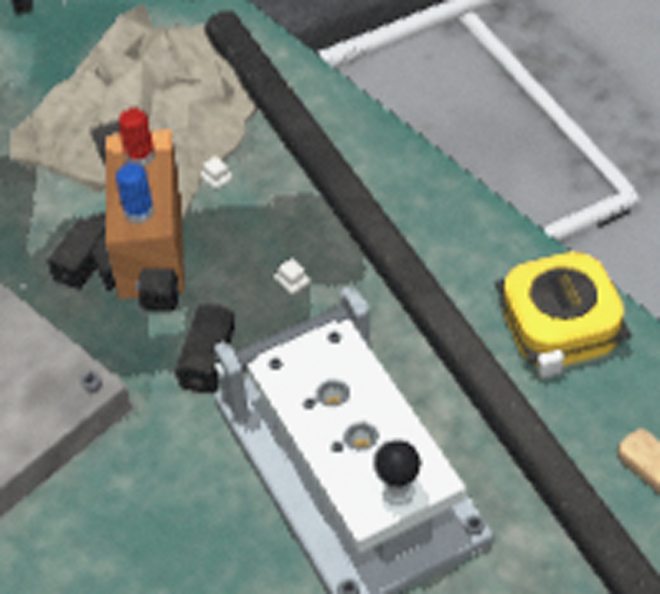

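Request:
arm_command:
  commands:
    - {"translation": [0,0,0],"dr": [0,0,-0.92],"jaw": 0}
    - {"translation": [0,0,0],"dr": [0,0,-0.92],"jaw": 0}
    - {"translation": [0,0,0],"dr": [0,0,-0.92],"jaw": 0}
    - {"translation": [0,0,0],"dr": [0,0,-0.92],"jaw": 0}
    - {"translation": [-0.95,0,0],"dr": [0,0,0],"jaw": 0}
    - {"translation": [-0.95,0,0],"dr": [0,0,0],"jaw": 0}
    - {"translation": [-0.95,0,0],"dr": [0,0,0],"jaw": 0}
    - {"translation": [-0.95,0,0],"dr": [0,0,0],"jaw": 0}
    - {"translation": [-0.95,0,0],"dr": [0,0,0],"jaw": 0}
    - {"translation": [-0.95,0,0],"dr": [0,0,0],"jaw": 0}
    - {"translation": [-0.95,0,0],"dr": [0,0,0],"jaw": 0}
    - {"translation": [-0.95,0,0],"dr": [0,0,0],"jaw": 0}

```text
time_s: 11.57
position: [0.4709, -0.2805, 0.1858]
tcp_rot: [[-0.036, 0.999, 0.0], [0.999, 0.036, 0.0], [0.0, 0.0, -1.0]]
force: [0.7, -0.8, 0.7]
opening: 1.004
```

Request:
arm_command:
  commands:
    - {"translation": [-0.95,0.2,0],"dr": [0,0,0],"jaw": 0}
    - {"translation": [-0.95,0.2,0],"dr": [0,0,0],"jaw": 0}
    - {"translation": [-0.95,0.2,0],"dr": [0,0,0],"jaw": 0}
    - {"translation": [-0.95,0.2,0],"dr": [0,0,0],"jaw": 0}
    - {"translation": [0,0,0.5],"dr": [0,0,0],"jaw": 0}
    - {"translation": [0,0,0.5],"dr": [0,0,0],"jaw": 0}
    - {"translation": [0,0,0],"dr": [0,0,0],"jaw": 0}
    - {"translation": [0,0,0],"dr": [0,0,0],"jaw": 0}

```text
time_s: 12.23
position: [0.4941, -0.3731, 0.1601]
tcp_rot: [[-0.036, 0.999, -0.001], [0.999, 0.036, 0.002], [0.002, -0.001, -1.0]]
force: [0.6, 1.5, 0.7]
opening: 1.001
```

Run:
```python
from h import *
p,d,s=snap('wrist','w8')
go(.4965,-.3845,.079,92.1)
```

```text
t 12.2833 pos [ 0.4946 -0.3735  0.161 ] a 92.10383883019765 z [ 0.0003  0.0004 -1.    ] F [ 0.6737 -0.8051  0.0538] open 0.9970600615089674 q [-47.388   34.5416  86.5756   0.0315  58.8907 -49.5081]
 turn first units [ 0.0026 -0.0039  0.0006]  then shift [-0.4429  0.0598  3.2789]
 units [-0.4442  0.0589  3.2787]
```

View pics/w8.png

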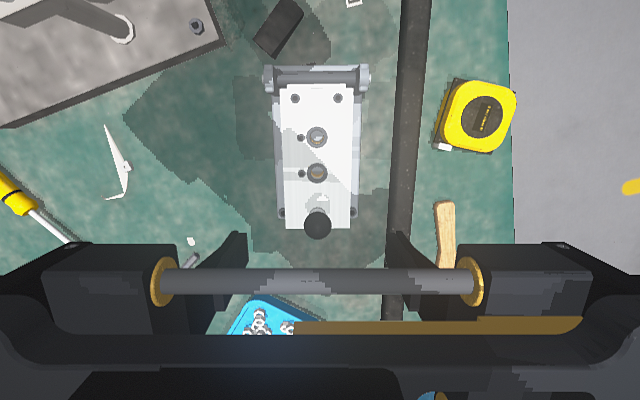

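Run:
```python
from h import *
p,d,K,P=load('wrist','w8'); print(ray_z(K,P,317.6,226,.088)); 
for a in ((316.6,137),(316.8,173.5)): print(ray_z(K,P,*a,.06))
```

```text
[ 0.4963 -0.3845  0.088 ]
[ 0.4928 -0.3115  0.06  ]
[ 0.4942 -0.3442  0.06  ]
```

Request:
arm_command:
  commands:
    - {"translation": [-0.44,0.055,0.3],"dr": [0,0,0],"jaw": 0}
    - {"translation": [0,0,0.7],"dr": [0,0,0],"jaw": 0.2}
    - {"translation": [0,0,0.7],"dr": [0,0,0],"jaw": 0.4}
    - {"translation": [0,0,0.7],"dr": [0,0,0],"jaw": 0.5}
    - {"translation": [0,0,0.6],"dr": [0,0,0],"jaw": 0.5}
    - {"translation": [0,0,0.3],"dr": [0,0,0],"jaw": 0.5}
    - {"translation": [0,0,0],"dr": [0,0,0],"jaw": 1}
    - {"translation": [0,0,0],"dr": [0,0,0],"jaw": 1}
    - {"translation": [0,0,0],"dr": [0,0,0],"jaw": 1}
    - {"translation": [0,0,0],"dr": [0,0,0],"jaw": 1}
    - {"translation": [0,0,0],"dr": [0,0,0],"jaw": 1}
    - {"translation": [0,0,0],"dr": [0,0,0],"jaw": 1}

```text
time_s: 13.28
position: [0.4951, -0.3854, 0.0796]
tcp_rot: [[-0.039, 0.999, -0.003], [0.999, 0.039, -0.001], [-0.001, -0.003, -1.0]]
force: [-2.9, -1.2, 4.5]
opening: 0.261
```

Request:
arm_command:
  commands:
    - {"translation": [0,0,0],"dr": [0,0,0],"jaw": 1}
    - {"translation": [0,0,0],"dr": [0,0,0],"jaw": 1}
    - {"translation": [0,0,0],"dr": [0,0,0],"jaw": 1}

```text
time_s: 13.53
position: [0.4951, -0.3854, 0.0796]
tcp_rot: [[-0.038, 0.999, -0.002], [0.999, 0.038, -0.001], [-0.001, -0.002, -1.0]]
force: [-5.0, -1.9, 4.7]
opening: 0.252
```

Run:
```python
from h import *
p,d,s=snap('scene','s9')
go(.4965,-.3845,.078,92.1)
cv2.imwrite('pics/s9c.png',cv2.resize(p[150:330,200:400,::-1],None,fx=3.3,fy=3.3,interpolation=cv2.INTER_CUBIC))
# arc
h=np.array([62,54]);prev=None
for th in np.arange(0,1.90,.1):
    a=np.arctan2(34,-120)-th; q=h+124.7*np.array([np.cos(a),np.sin(a)])
    if prev is not None: print(round(th,2),q,(q-prev)/25)
    prev=q
```

```text
t 13.5833 pos [ 0.4951 -0.3854  0.0796] a 92.17322084778435 z [-0.0019 -0.0011 -1.    ] F [-5.0248 -1.4244  4.0488] open 0.25626214157914085 q [-48.0232  41.4428  88.2383  -0.1608  50.3429 -50.0937]
 turn first units [-0.0184  0.0102  0.0122]  then shift [0.0327 0.0552 0.0638]
 units [0.0327 0.0554 0.0637]
0.1 [-53.9841  99.8014] [0.1597 0.4723]
0.2 [-48.8322 111.1517] [0.2061 0.454 ]
0.3 [-42.5728 121.931 ] [0.2504 0.4312]
0.4 [-35.2686 132.0314] [0.2922 0.404 ]
0.5 [-26.9925 141.3523] [0.331  0.3728]
0.6 [-17.8273 149.8003] [0.3666 0.3379]
0.7 [ -7.8644 157.2911] [0.3985 0.2996]
0.8 [  2.7966 163.7499] [0.4264 0.2584]
0.9 [ 14.049  169.1121] [0.4501 0.2145]
1.0 [ 25.7806 173.3241] [0.4693 0.1685]
1.1 [ 37.8741 176.3439] [0.4837 0.1208]
1.2 [ 50.2086 178.1413] [0.4934 0.0719]
1.3 [ 62.661  178.6982] [0.4981 0.0223]
1.4 [ 75.1067 178.0093] [ 0.4978 -0.0276]
1.5 [ 87.4215 176.0813] [ 0.4926 -0.0771]
1.6 [ 99.4823 172.9334] [ 0.4824 -0.1259]
1.7 [111.1686 168.5973] [ 0.4675 -0.1734]
1.8 [122.3636 163.1161] [ 0.4478 -0.2192]
```

View pics/s9c.png

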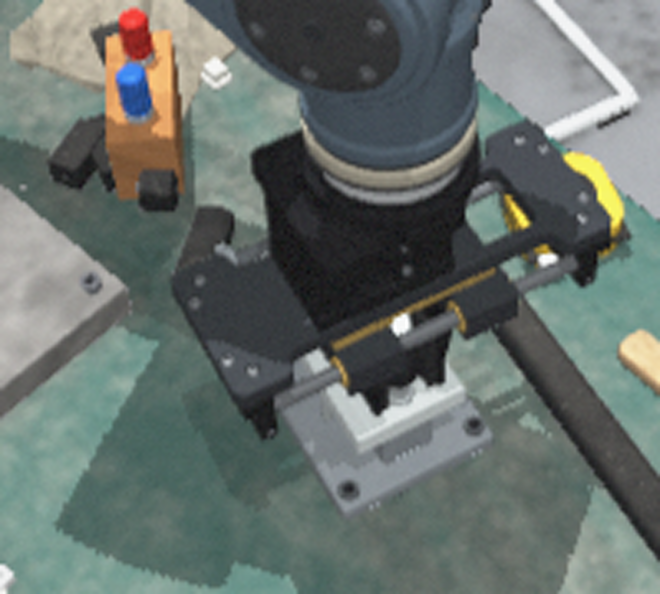

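Request:
arm_command:
  commands:
    - {"translation": [0.07,0,-0.23],"dr": [0,0,0],"jaw": 1}
    - {"translation": [0.09,0,-0.24],"dr": [0,0,0],"jaw": 1}
    - {"translation": [0.1,0,-0.23],"dr": [0,0,0],"jaw": 1}
    - {"translation": [0.11,0,-0.22],"dr": [0,0,0],"jaw": 1}
    - {"translation": [0.25,0,-0.43],"dr": [0,0,0],"jaw": 1}
    - {"translation": [0,0,0],"dr": [0,0,0],"jaw": 1}

```text
time_s: 14.08
position: [0.4944, -0.3691, 0.1139]
tcp_rot: [[-0.038, 0.999, -0.002], [0.999, 0.038, -0.001], [-0.001, -0.002, -1.0]]
force: [-4.8, -2.1, -0.3]
opening: 0.253
```

Run:
```python
from h import *
p,d,s=snap('scene','s10')
go(.4965,-.3845,.078,92.1)
cv2.imwrite('pics/s10c.png',cv2.resize(p[150:330,200:400,::-1],None,fx=3.3,fy=3.3,interpolation=cv2.INTER_CUBIC))
```

```text
t 14.1333 pos [ 0.4944 -0.3694  0.1134] a 92.16549717345936 z [-0.002  -0.0013 -1.    ] F [-5.0155 -2.5351 -1.1885] open 0.25550037842821977 q [-47.0622  38.0605  88.8124  -0.1714  53.151  -49.1248]
 turn first units [-0.0199  0.0119  0.0109]  then shift [-0.605   0.0616  1.4158]
 units [-0.6033  0.0638  1.4164]
```

View pics/s10c.png

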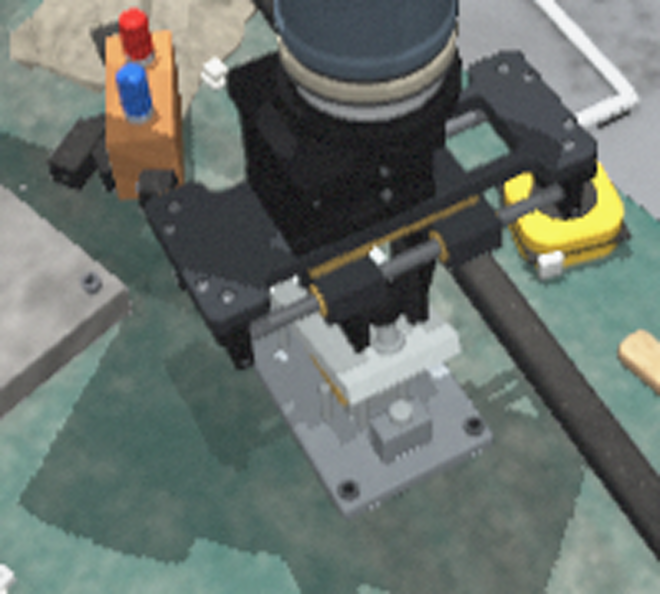

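Request:
arm_command:
  commands:
    - {"translation": [0.29,0,-0.4],"dr": [0,0,0],"jaw": 1}
    - {"translation": [0.33,0,-0.37],"dr": [0,0,0],"jaw": 1}
    - {"translation": [0.37,0,-0.34],"dr": [0,0,0],"jaw": 1}
    - {"translation": [0.4,0,-0.3],"dr": [0,0,0],"jaw": 1}
    - {"translation": [0.43,0,-0.26],"dr": [0,0,0],"jaw": 1}
    - {"translation": [0.45,0,-0.21],"dr": [0,0,0],"jaw": 1}
    - {"translation": [0.47,0,-0.17],"dr": [0,0,0],"jaw": 1}
    - {"translation": [0,0,0],"dr": [0,0,0],"jaw": 1}

```text
time_s: 14.8
position: [0.4913, -0.2992, 0.165]
tcp_rot: [[-0.039, 0.999, -0.003], [0.999, 0.039, -0.0], [-0.0, -0.003, -1.0]]
force: [-7.3, -2.5, 2.3]
opening: 0.256
```

Request:
arm_command:
  commands:
    - {"translation": [0.48,0,-0.12],"dr": [0,0,0],"jaw": 1}
    - {"translation": [0.49,0,-0.07],"dr": [0,0,0],"jaw": 1}
    - {"translation": [0.5,0,-0.02],"dr": [0,0,0],"jaw": 1}
    - {"translation": [0.5,0,0.03],"dr": [0,0,0],"jaw": 1}
    - {"translation": [0.49,0,0.08],"dr": [0,0,0],"jaw": 1}
    - {"translation": [0.48,0,0.13],"dr": [0,0,0],"jaw": 1}
    - {"translation": [0.46,0,0.17],"dr": [0,0,0],"jaw": 1}
    - {"translation": [0.35,0,0.17],"dr": [0,0,0],"jaw": 1}
    - {"translation": [0,0,0],"dr": [0,0,0],"jaw": 1}

```text
time_s: 15.55
position: [0.4868, -0.2031, 0.1544]
tcp_rot: [[-0.038, 0.999, -0.006], [0.999, 0.038, 0.005], [0.005, -0.005, -1.0]]
force: [-6.6, 3.3, 7.4]
opening: 0.256
```

Run:
```python
from h import *
p,d,s=snap('scene','s11')
go(.4965,-.3845,.078,92.1)
cv2.imwrite('pics/s11c.png',cv2.resize(p[120:320,200:400,::-1],None,fx=3,fy=3,interpolation=cv2.INTER_CUBIC))
```

```text
t 15.6 pos [ 0.4869 -0.2037  0.1546] a 92.16935989304007 z [-0.0059  0.0047 -1.    ] F [-6.681   4.0646  8.2478] open 0.2547127639739961 q [-34.8635  29.1377  99.9924   0.0356  51.2987 -37.056 ]
 turn first units [-0.0543 -0.0467  0.0117]  then shift [-7.2407  0.1207  3.0653]
 units [-7.2557  0.1292  3.0291]
```

View pics/s11c.png

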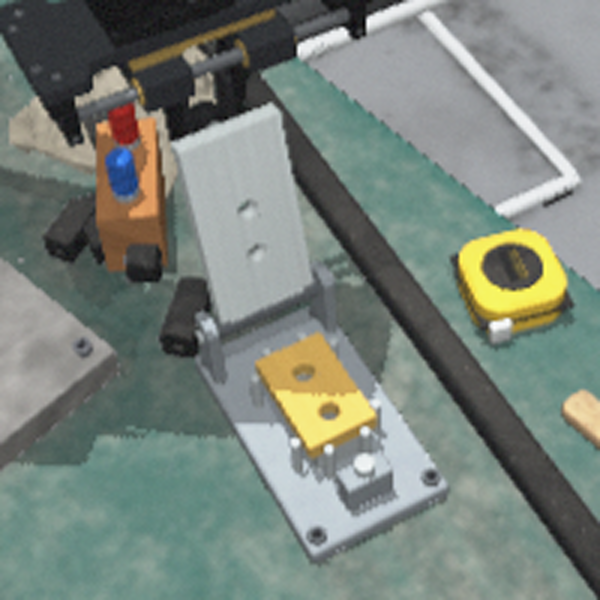

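Request:
arm_command:
  commands:
    - {"translation": [0,0,0],"dr": [0,0,0],"jaw": 0.5}
    - {"translation": [0,0,0],"dr": [0,0,0],"jaw": 0.4}
    - {"translation": [0,0,0],"dr": [0,0,0],"jaw": 0.3}
    - {"translation": [0,0,0],"dr": [0,0,0],"jaw": 0.2}
    - {"translation": [0,0,0],"dr": [0,0,0],"jaw": 0.2}
    - {"translation": [0,0,0],"dr": [0,0,0],"jaw": 0.2}
    - {"translation": [0,0,-0.3],"dr": [0,0,0],"jaw": 0.2}
    - {"translation": [0,0,-0.7],"dr": [0,0,0],"jaw": 0.2}
    - {"translation": [0,0,-0.8],"dr": [0,0,0],"jaw": 0}
    - {"translation": [0,0,-0.8],"dr": [0,0,0],"jaw": 0}
    - {"translation": [0,0,-0.8],"dr": [0,0,0],"jaw": 0}
    - {"translation": [0,0,-0.4],"dr": [0,0,0],"jaw": 0}

```text
time_s: 16.6
position: [0.4912, -0.2081, 0.2523]
tcp_rot: [[-0.037, 0.999, 0.005], [0.999, 0.037, -0.003], [-0.003, 0.005, -1.0]]
force: [0.9, -0.3, 0.2]
opening: 0.974
```

Run:
```python
from h import *
p,d,s=snap('scene','s12')
go(.4945,-.326,.2,-87.9)
cv2.imwrite('pics/s12c.png',cv2.resize(p[120:320,200:400,::-1],None,fx=3,fy=3,interpolation=cv2.INTER_CUBIC))
```

```text
t 16.65 pos [ 0.4918 -0.2084  0.2533] a 92.09799276128906 z [ 0.007  -0.0046 -1.    ] F [1.7109 0.101  0.5741] open 0.9829005149204155 q [-34.9659  21.4316  93.9124   0.0147  64.1762 -37.0712]
 turn first units [ 0.0729 -0.1023 29.9996]  then shift [4.704  0.0659 2.1322]
 units [-4.6936 -0.0805  2.1545]
```

View pics/s12c.png

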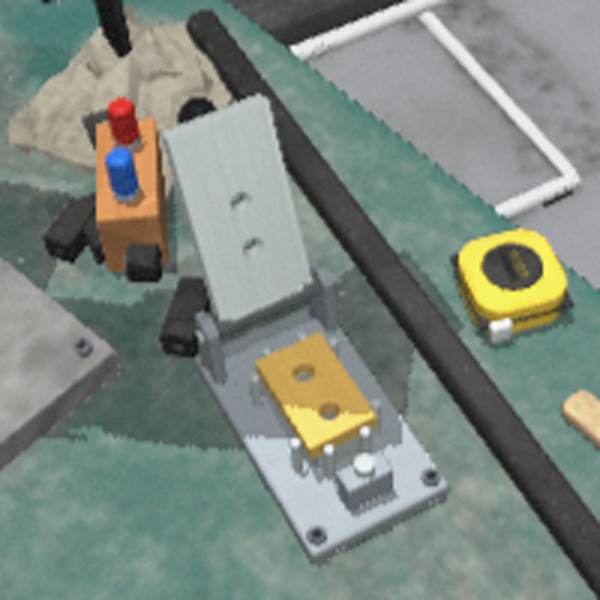

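Request:
arm_command:
  commands:
    - {"translation": [-0.94,0,0],"dr": [0,0,0],"jaw": 0}
    - {"translation": [-0.94,0,0],"dr": [0,0,0],"jaw": 0}
    - {"translation": [-0.94,0,0],"dr": [0,0,0],"jaw": 0}
    - {"translation": [-0.94,0,0],"dr": [0,0,0],"jaw": 0}
    - {"translation": [-0.94,0,0],"dr": [0,0,0],"jaw": 0}
    - {"translation": [0,0,0],"dr": [0,0,1],"jaw": 0}
    - {"translation": [0,0,0],"dr": [0,0,1],"jaw": 0}
    - {"translation": [0,0,0],"dr": [0,0,1],"jaw": 0}
    - {"translation": [0,0,0],"dr": [0,0,1],"jaw": 0}
    - {"translation": [0,0,0],"dr": [0,0,1],"jaw": 0}
    - {"translation": [0,0,0],"dr": [0,0,1],"jaw": 0}
    - {"translation": [0,0,0],"dr": [0,0,1],"jaw": 0}

```text
time_s: 17.65
position: [0.4939, -0.3243, 0.2484]
tcp_rot: [[0.646, 0.764, -0.0], [0.764, -0.646, 0.001], [0.0, -0.001, -1.0]]
force: [-0.2, 0.3, -0.1]
opening: 1.003
```

Request:
arm_command:
  commands:
    - {"translation": [0,0,0],"dr": [0,0,1],"jaw": 0}
    - {"translation": [0,0,0],"dr": [0,0,1],"jaw": 0}
    - {"translation": [0,0,0],"dr": [0,0,1],"jaw": 0}
    - {"translation": [0,0,0],"dr": [0,0,1],"jaw": 0}
    - {"translation": [0,0,0],"dr": [0,0,1],"jaw": 0}
    - {"translation": [0,0,0],"dr": [0,0,1],"jaw": 0}
    - {"translation": [0,0,0],"dr": [0,0,1],"jaw": 0}
    - {"translation": [0,0,0],"dr": [0,0,1],"jaw": 0}
    - {"translation": [0,0,0],"dr": [0,0,1],"jaw": 0}
    - {"translation": [0,0,0],"dr": [0,0,1],"jaw": 0}
    - {"translation": [0,0,0],"dr": [0,0,1],"jaw": 0}
    - {"translation": [0,0,0],"dr": [0,0,1],"jaw": 0}

```text
time_s: 18.65
position: [0.4939, -0.3243, 0.2484]
tcp_rot: [[0.926, -0.378, -0.0], [-0.378, -0.926, 0.001], [-0.001, -0.001, -1.0]]
force: [0.3, -0.4, -0.5]
opening: 0.999
```

Request:
arm_command:
  commands:
    - {"translation": [0,0,0],"dr": [0,0,1],"jaw": 0}
    - {"translation": [0,0,0],"dr": [0,0,1],"jaw": 0}
    - {"translation": [0,0,0],"dr": [0,0,1],"jaw": 0}
    - {"translation": [0,0,0],"dr": [0,0,1],"jaw": 0}
    - {"translation": [0,0,0],"dr": [0,0,1],"jaw": 0}
    - {"translation": [0,0,0],"dr": [0,0,1],"jaw": 0}
    - {"translation": [0,0,0],"dr": [0,0,1],"jaw": 0}
    - {"translation": [0,0,0],"dr": [0,0,1],"jaw": 0}
    - {"translation": [0,0,0],"dr": [0,0,1],"jaw": 0}
    - {"translation": [0,0,0],"dr": [0,0,1],"jaw": 0}
    - {"translation": [0,0,0],"dr": [0,0,1],"jaw": 0}
    - {"translation": [0,0,0],"dr": [0,0,0],"jaw": 0}

```text
time_s: 19.65
position: [0.4939, -0.3243, 0.2485]
tcp_rot: [[0.035, -0.999, -0.0], [-0.999, -0.035, 0.001], [-0.001, 0.0, -1.0]]
force: [0.4, 0.8, 0.2]
opening: 0.998
```

Run:
```python
from h import *
p,d,s=snap('wrist','w13')
go(.4945,-.326,.2,-87.9)
```

```text
t 19.7 pos [ 0.494  -0.3244  0.2486] a -87.78598095138653 z [-0.0001  0.0007 -1.    ] F [-0.0281 -0.4217  0.5654] open 0.9989748848986414 q [-44.1274  26.4418  85.9418   0.0254  67.6467 133.6489]
 turn first units [0.0006 0.0063 0.019 ]  then shift [ 0.0667 -0.0182  1.9424]
 units [ 0.068  -0.0182  1.9424]
```

View pics/w13.png

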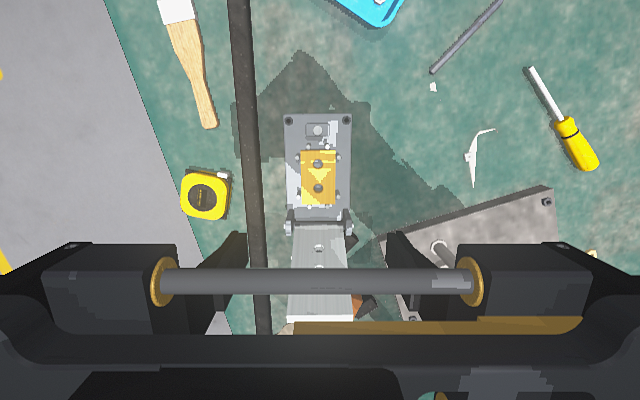

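Run:
```python
from h import *
p,d,K,P=load('wrist','w13')
cv2.imwrite('pics/w13c.png',cv2.resize(p[100:240,270:370,::-1],None,fx=4,fy=4,interpolation=cv2.INTER_CUBIC))
c=cloud(d,K,P); r=p.astype(int); m=(abs(c[...,2]-.046)<.004)&(r[...,0]-r[...,2]>60); m[:100]=0; m[230:]=0;m[:,:270]=0;m[:,370:]=0
q=c[m]; print(len(q),cv2.minAreaRect(q[:,:2].astype(np.float32)),q.mean(0))
```

```text
1663 ((0.4932388365268707, -0.32491591572761536), (0.04404494911432266, 0.07022958248853683), 2.501441717147827) [ 0.4934 -0.3264  0.047 ]
```

View pics/w13c.png

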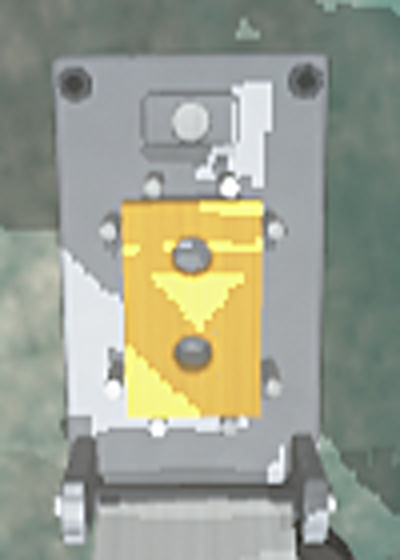

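Request:
arm_command:
  commands:
    - {"translation": [0.05,0,0.8],"dr": [0,0,0],"jaw": 0}
    - {"translation": [0,0,0.9],"dr": [0,0,0],"jaw": 0}
    - {"translation": [0,0,0.9],"dr": [0,0,0],"jaw": 0}
    - {"translation": [0,0,0.9],"dr": [0,0,0],"jaw": 0}
    - {"translation": [0,0,0.9],"dr": [0,0,0],"jaw": 0}
    - {"translation": [0,0,0.9],"dr": [0,0,0],"jaw": 0}
    - {"translation": [0,0,0.7],"dr": [0,0,0],"jaw": 0}
    - {"translation": [0,0,0],"dr": [0,0,0],"jaw": 0}
    - {"translation": [0,0,0],"dr": [0,0,0],"jaw": 0}

```text
time_s: 20.45
position: [0.4939, -0.3254, 0.0984]
tcp_rot: [[0.038, -0.999, -0.001], [-0.999, -0.038, 0.002], [-0.002, 0.001, -1.0]]
force: [0.7, -0.8, 1.3]
opening: 0.995
```

Run:
```python
from h import *
p,d,s=snap('wrist','w14')
go(.494,-.3257,.031,-87.9)
```

```text
t 20.5 pos [ 0.4947 -0.3261  0.0996] a -87.83254788873315 z [ 0.0011 -0.0004 -1.    ] F [0.4554 0.517  0.3178] open 1.0012849011009857 q [-44.2014  37.718   93.0805   0.0332  49.1413 133.6094]
 turn first units [-0.01   -0.0044  0.0112]  then shift [-0.0168  0.028   2.7421]
 units [-0.0181  0.0308  2.7421]
```

View pics/w14.png

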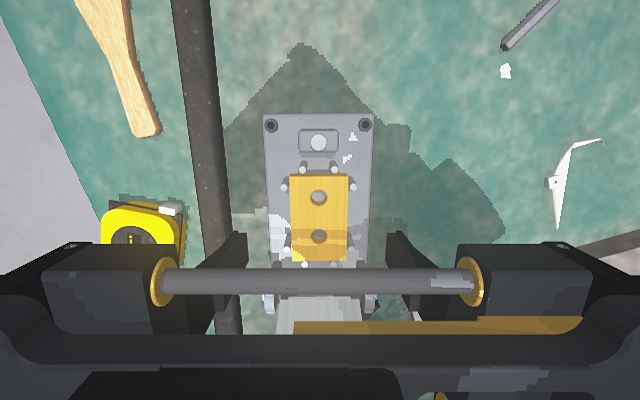

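Request:
arm_command:
  commands:
    - {"translation": [0,0.03,0.6],"dr": [0,0,0],"jaw": 0}
    - {"translation": [0,0,0.6],"dr": [0,0,0],"jaw": 0}
    - {"translation": [0,0,0.5],"dr": [0,0,0],"jaw": 0}
    - {"translation": [0,0,0.5],"dr": [0,0,0],"jaw": 0}
    - {"translation": [0,0,0.5],"dr": [0,0,0],"jaw": 0}
    - {"translation": [0,0,0],"dr": [0,0,0],"jaw": 0}
    - {"translation": [0,0,0],"dr": [0,0,0],"jaw": 0.4}
    - {"translation": [0,0,0],"dr": [0,0,0],"jaw": 1}
    - {"translation": [0,0,0],"dr": [0,0,0],"jaw": 1}
    - {"translation": [0,0,0],"dr": [0,0,0],"jaw": 1}
    - {"translation": [0,0,0],"dr": [0,0,0],"jaw": 1}
    - {"translation": [0,0,0],"dr": [0,0,0],"jaw": 1}

```text
time_s: 21.5
position: [0.4941, -0.3261, 0.0324]
tcp_rot: [[0.037, -0.999, 0.002], [-0.999, -0.037, -0.001], [0.001, -0.002, -1.0]]
force: [0.5, -0.8, -0.3]
opening: 0.63
```

Request:
arm_command:
  commands:
    - {"translation": [0,0,0],"dr": [0,0,0],"jaw": 1}
    - {"translation": [0,0,0],"dr": [0,0,0],"jaw": 1}
    - {"translation": [0,0,0],"dr": [0,0,0],"jaw": 1}
    - {"translation": [0,0,0],"dr": [0,0,0],"jaw": 1}
    - {"translation": [0,0,0],"dr": [0,0,0],"jaw": 1}
    - {"translation": [0,0,0],"dr": [0,0,0],"jaw": 1}

```text
time_s: 22.0
position: [0.4936, -0.3259, 0.0321]
tcp_rot: [[0.037, -0.999, 0.001], [-0.999, -0.037, -0.0], [0.0, -0.001, -1.0]]
force: [-1.5, -0.4, 4.0]
opening: 0.503
```

Run:
```python
from h import *
p,d,s=snap('wrist','w15')
go(.494,-.3257,.031,-87.9); print(s['moment'])
```

```text
t 22.05 pos [ 0.4936 -0.3259  0.0321] a -87.89592305792371 z [ 0.0006 -0.0002 -1.    ] F [-2.3603 -0.2526  3.1933] open 0.4990027234028867 q [-44.2542  43.7949  94.7429   0.0222  41.431  133.6251]
 turn first units [-0.0053 -0.0021  0.0007]  then shift [-0.0057 -0.0153  0.0433]
 units [-0.0057 -0.0153  0.0433]
[ 0.1782  0.2369 -0.0015]
```

View pics/w15.png

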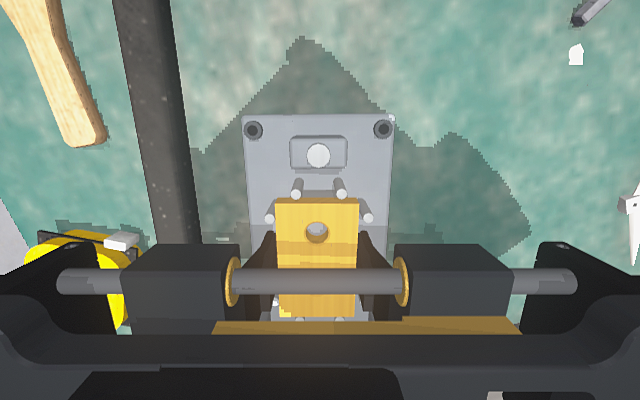

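Request:
arm_command:
  commands:
    - {"translation": [0,0,0],"dr": [0,0,0],"jaw": 1}
    - {"translation": [0,0,-0.1],"dr": [0,0,0],"jaw": 1}
    - {"translation": [0,0,-0.2],"dr": [0,0,0],"jaw": 1}
    - {"translation": [0,0,-0.3],"dr": [0,0,0],"jaw": 1}
    - {"translation": [0,0,-0.4],"dr": [0,0,0],"jaw": 1}
    - {"translation": [0,0,-0.4],"dr": [0,0,0],"jaw": 1}
    - {"translation": [0,0,-0.6],"dr": [0,0,0],"jaw": 1}
    - {"translation": [0,0,-0.6],"dr": [0,0,0],"jaw": 1}
    - {"translation": [0,0,-0.6],"dr": [0,0,0],"jaw": 1}
    - {"translation": [0,0,-0.6],"dr": [0,0,0],"jaw": 1}
    - {"translation": [0,0,-0.6],"dr": [0,0,0],"jaw": 1}

```text
time_s: 22.97
position: [0.4939, -0.3259, 0.1438]
tcp_rot: [[0.037, -0.999, 0.002], [-0.999, -0.037, -0.001], [0.001, -0.002, -1.0]]
force: [0.5, -0.3, -2.1]
opening: 0.504
```

Request:
arm_command:
  commands:
    - {"translation": [0,0,-0.6],"dr": [0,0,0],"jaw": 1}
    - {"translation": [0,0,-0.6],"dr": [0,0,0],"jaw": 1}
    - {"translation": [0,0,-0.6],"dr": [0,0,0],"jaw": 1}
    - {"translation": [0,0,-0.6],"dr": [0,0,0],"jaw": 1}
    - {"translation": [0,0,-0.6],"dr": [0,0,0],"jaw": 1}
    - {"translation": [0,0,-0.6],"dr": [0,0,0],"jaw": 1}
    - {"translation": [0,0,-0.5],"dr": [0,0,0],"jaw": 1}
    - {"translation": [0,0,-0.4],"dr": [0,0,0],"jaw": 1}
    - {"translation": [0,0,-0.2],"dr": [0,0,0],"jaw": 1}
    - {"translation": [0,0,0],"dr": [0,0,0],"jaw": 1}
    - {"translation": [0,0,0],"dr": [0,0,0],"jaw": 1}
    - {"translation": [0,0,0],"dr": [0,0,0],"jaw": 1}

```text
time_s: 23.97
position: [0.4931, -0.3254, 0.2586]
tcp_rot: [[0.037, -0.999, -0.0], [-0.999, -0.037, 0.001], [-0.001, 0.0, -1.0]]
force: [-0.2, 0.5, -1.9]
opening: 0.504
```

Run:
```python
from h import *
p,d,s=snap('wrist','w16')
go(.494,-.3257,.031,-87.9); 
c=cloud(d,*T('wrist',s['position'],s['tcp_rot'])); r=p.astype(int); 
m=(r[...,0]-r[...,2]>60)&(c[...,2]>.15);m[240:]=0;m[:,:270]=0;m[:,365:]=0
q=c[m];u,sv,vt=np.linalg.svd(q-q.mean(0),full_matrices=False); print(len(q),q.mean(0),q.min(0),q.max(0),vt[2])
p,d,s=snap('scene','s16')
cc=cloud(d,*T('scene')); r=p.astype(int)
for nm,m in (('red',(r[...,0]>1.8*r[...,1])&(r[...,0]>1.8*r[...,2])),('blue',(r[...,2]>1.8*r[...,0])&(r[...,2]>100))):
    k=cc[m&(abs(cc[...,0]-.457)<.05)&(abs(cc[...,1]+.11)<.06)]; print(nm,len(k),np.percentile(k[:,2],95) if len(k) else 0)
cv2.imwrite('pics/s16c.png',cv2.resize(p[60:310,150:400,::-1],None,fx=2.4,fy=2.4,interpolation=cv2.INTER_CUBIC))
```

```text
t 24.0167 pos [ 0.4931 -0.3254  0.2584] a -87.90548565214935 z [-0.0006  0.0012 -1.    ] F [-0.1499 -0.1505 -2.2812] open 0.5034500918374369 q [-44.2604  25.8421  85.2731   0.0267  68.9598 133.6355]
 turn first units [ 0.0056  0.0119 -0.0009]  then shift [ 0.0152 -0.0357  9.0956]
 units [ 0.0265 -0.0411  9.0956]
3272 [ 0.4948 -0.3518  0.273 ] [ 0.4725 -0.404   0.2612] [ 0.5171 -0.3361  0.4135] [-0.0327  0.8943  0.4463]
red 28 0.07929882570372178
blue 117 0.08869809753733937
```

View pics/w16.png

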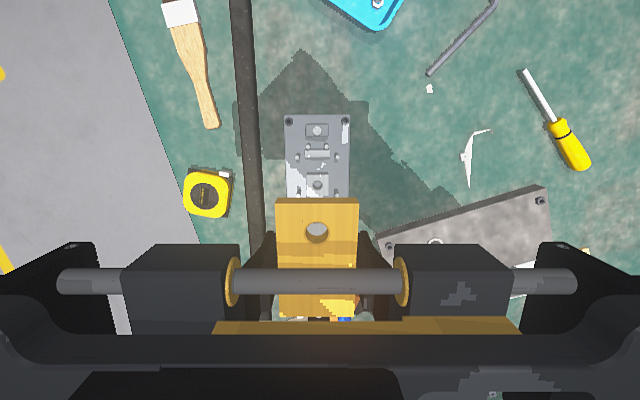

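View pics/s16c.png

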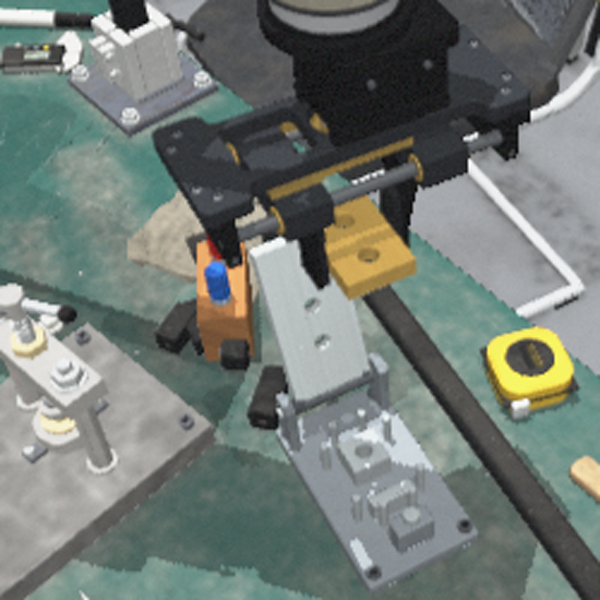

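Run:
```python
from h import *
for f in('w15','w16'):
    p,d,K,P=load('wrist',f); c=cloud(d,K,P)[205:255,285:350].reshape(-1,3); q=c[abs(c[:,2]-np.median(c[:,2]))<.006]
    A=np.c_[q[:,:2]-q[:,:2].mean(0),np.ones(len(q))]; print(f,len(q),q.mean(0),np.linalg.lstsq(A,q[:,2],rcond=None)[0])
p,d,K,P=load('scene','s12');cc=cloud(d,K,P); r=p.astype(int)
for nm,m in (('red',(r[...,0]>1.8*r[...,1])&(r[...,0]>1.8*r[...,2])),('blue',(r[...,2]>1.8*r[...,0])&(r[...,2]>100))):
    k=cc[m&(abs(cc[...,0]-.457)<.05)&(abs(cc[...,1]+.11)<.06)]; print(nm,len(k),np.percentile(k[:,2],[90,95]),k.mean(0))
```

```text
w15 2942 [ 0.4948 -0.3457  0.0468] [ 0.0016 -0.0131  0.0468]
w16 2943 [ 0.4943 -0.3452  0.2732] [ 0.0014 -0.0091  0.2732]
red 124 [0.0882 0.0888] [ 0.4652 -0.0949  0.0764]
blue 123 [0.0884 0.0893] [ 0.4484 -0.1388  0.0776]
```

Red handle is at the same height as the blue one (pin home). The plate is level within about 0.5°, with its top at 0.273 m and its underside at about 0.26 m. Handing in.

```bash
python3 -c "
from rig import *
hand_in(); s=read_state(); print(s['time_s'],s['position'],s['opening'],s['force'])"
```

```text
the job is handed in; nothing more can be done
the job is handed in; nothing more can be done
```

The job is done and handed in at about 24 s of the 61 s allowed, with the plate still held up.

- **Pin:** I pulled the red pin out and lowered it into the empty hole with no contact force. Afterwards its handle top measured 88–89 mm above the bench, the same as the blue spare, so it is fully home.
- **Leaf:** I swung it by the knob to about 1.8 rad and let go. It went over and stays open by itself in the later pictures.
- **Plate:** I gripped it across its width and lifted it straight out. Its underside is about 26 cm above the bench. The surface tilt measured about 0.5° both in the nest and held up, so it did not slip in the grip.
- **Forces:** The highest wrist force seen at the readings was about 11 N.
- **Left alone:** The spare pin, tape measure and brush look where they were; I judged the tape and brush by eye only.

One check disagreed: in the last picture the red pin's height read only 79 mm, because the gripper hid part of the handle. The 88–89 mm figure comes from the earlier, unobstructed picture, taken after the pin was parked.

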